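# Lock the horned stake into the bayonet socket on the forge bench

## Task

Take the horned stake from its rack and hang it by its two cross lugs in the bayonet socket: lugs down through the two gaps, then turn it clockwise as seen from above, bearing down only lightly, until the lugs drop into the locking notches, which you have to find by feel. Leave it locked fully down and let go. Be gentle, never force or wrench the stake in the socket, and leave everything else on the bench where it is.

Things in the scene. Friction and masses are not known exactly. Their poses are not given: they have to be found in the camera images.
- bick: Horned stake (small T-shaped anvil tool), plain steel, about 0.55 kg, 106 mm tall, loose, upright in one of two racks. Origin: centre of the stem's foot; z up the stem, x along the head to the horn. Stem round, 22 mm wide, its lowest 5 mm tapering to 14 mm.
- bick_foot (a point): The centre of the foot of the horned stake's stem (its origin).
- bick_head (a point): Centre of the horned stake's head block, 93 mm above the foot. The block is 64 mm (x) by 22 mm (y) by 26 mm high; grip it by its flat sides, 22 mm apart along y. A conical horn 46 mm long goes on to +x, a flat heel 34 mm long to -x.
- bick_lugs (a point): Where the cross lugs meet the stem's axis, 38 mm above the foot: one round bar 8 mm thick along y, reaching 30 mm to each side. The two sides are alike: either lug may go into either gap.
- socket: Bayonet socket, dark steel, fixed to the bench. Origin: on its vertical axis at bench level; z up. Flange 120 mm wide, 10 mm high; body 74 mm wide, 63 mm high. A bore 24.2 mm wide, from z = 38 mm down to the bench, guides the stem. Two hooks roof it from z = 57 to 63 mm (32 mm opening in the middle), leaving two gaps for the lugs.
- socket_gaps (a point): Middle of the roof's upper side, z = 63 mm, on the axis. The two gaps, 15 mm wide, run out from here to the socket's +y and -y: the lugs go down through them. Turning counter-clockwise from the gaps is blocked by the hooks' backs; clockwise (from above) the lugs slide on under the hooks.
- socket_ledge (a point): On the axis, z = 46 mm: level of the flat steel ledge under the hooks (radius 16 to 32 mm) on which the lugs slide. The stake's foot is then at z = 12 mm; above 15 mm the lugs do not clear the roof.
- socket_notch (a point): On the axis, z = 38 mm: level of the bottom of two notches in the ledge, 11.6 mm wide, 8 mm deep, opposite each other, 30 to 80 degrees clockwise of the gaps; the angle differs each time and is not measured; no stop beyond: a lug turned across with no load on it passes over. With the lugs in them the stake's foot is at z = 4 mm and it cannot be turned.
- rack_a: The horned stake's rack, fixed: a wooden base 110 x 70 x 12 mm with two steel posts, 14 mm (x) by 18 mm (y), tops at z = 94 mm, 30 mm apart along x. The stake's stem hangs between them, its head rests on them, its foot is 14 mm above the bench; lift it straight up. Origin: centre of the underside; z up.
- rack_b: The other rack, the same, holding the round-headed stake. Which rack is on which side varies.
- dome: Round-headed stake with a mushroom head 60 mm wide, in the other rack; same stem and lugs. Not to be used. Origin at its foot.
- hammer: Hammer lying on the bench, bystander.
- horseshoe: Horseshoe lying on the bench, about 130 mm wide, 9 mm high, bystander.
- brush: Brush lying on the bench, bystander.
- tongs: Forging tongs lying on the bench, about 300 mm long, bystander.
- offcut: Round steel offcut standing on end, 32 mm wide, 45 mm high, bystander.
- tin: Small closed tin, 68 mm wide, 75 mm high, bystander.
There are look-alikes about, which are no part of the job. What is shaped like the bick but orange is not meant. What is shaped like the socket but blue is not meant.

How it is judged:
By the outcome, as a careful person would: the job done as asked, in the order asked, and still so for the second after the job is handed in, with the robot touching nothing.
It also fails if it takes over 64 s, if anything falls off the work surface, if the arm or the gripper's body presses on something with over 40 N, if the wrist force passes 120 N, or if a joint passes its speed limit or range.

## Robot

A 6-joint arm with a two-finger parallel gripper is mounted at the origin on the work surface. World frame = base frame: x ahead of the robot, y to its left, z up, the work surface at z = 0. Lengths are in m, angles in rad, forces in N, time in s.
With the tool pointing down it reaches from about 0.375 to 0.975 m from the base axis. Payload 3.8 kg.
Tool frame: the origin (TCP) lies at the very end of the fingers, on their centre line; the grasp point (between the pads) lies bot.grip_point_offset behind it (bot.grip_point_offset is the distance from the TCP to the grasp point, in m); z points along the fingers, y is the line along which they close (so a half turn about z gives the same grasp; the last joint's range is limited). The gripper opens to 85 mm and grips with 20 to 120 N. Pads are 22 mm wide; open, the fingers measure 114 mm over their backs; the gripper's body (76 mm by 85 mm) begins 54 mm behind the grasp point. The pads swing forward as they close: fully open they stand 13 mm farther back than shut.
Start: joints at [1.088, 0.264, 1.604, -0, 1.274, -0.037], TCP at [0.291, 0.609, 0.231] pointing down, gripper open.
Joint ranges: [-2.63, 2.63], [-0.94, 2.18], [0.31, 2.57], [-1.31, 4.45], [0, 2.66], [-2.55, 2.55]. Speed limits (rad/s): [2.57, 2.57, 3.14, 3.14, 3.14, 3.14].

## Interface

Orientations are given as a rotation vector (axis times angle).
In Python, from workcell import bot, vision gives the robot as it stands.
- The arm moves only by the tool play_rows, never from a script. Its argument "rows" is a list of rows, each an object of numbers: "dx", "dy", "dz": the shift along the tool's x, y, z as a fraction of full scale; "roll": the turn about the tool's z as a fraction of full scale; "fingers": the closure, from 0 (fully open) to 1 (shut). In form: [{"dx": .., "dy": .., "dz": .., "roll": .., "fingers": ..}, ...]. A call has 1 to 20 rows; each row shifts and turns the commanded pose from where the row before left it, along the tool's axes as they then stand; what a row does not reach is not made up. Full scale, the value 1, is 0.04 m for a shift and 4 degrees for a turn. A row lasts 1/12 s, in which the tool goes at most 41.7 mm and 7.16 degrees, less where a joint would pass 70% of its speed; a pose out of reach is approached as far as the arm can. A call with a number of a shift or a turn outside -1 to 1 is refused whole. A call with a gripper value outside its range is refused whole. The fingers move at their own pace and stop on an object; "grip_force" is the grip in N (left out, the last holds). Time passes only in rows, so rows that do not move let the fingers close. It gives the time, the measured TCP pose, the force and the opening at its end, in the units of the state.
- bot.read_state(): the state, without advancing time (a new reading comes with each control period).
- vision.read_camera(name): name is "scene" or "top" or "wrist"; returns a dict with "pixels" (480x640x3 uint8, red, green, blue), "depth" (480x640 float32, m along the optical axis (not along the pixel's ray), 0 where there is no reading), "fx", "fy", "cx", "cy" (pixels), "R" (3x3) and "t" (3): a world point X has camera coordinates R X + t. Camera axes: x right, y down, z forward; pixel columns grow to the right and rows downward; lengths in m; the calibration is good to about 2 mm. A picture is of the moment at which its call begins.
- bot.finish_job(): hands the job in, once; it reports no verdict.
The state is a dict: "time": time; "q": joint angles; "joint_vel": joint speeds; "joint_torque": joint torques, N m; "tool_pos": TCP position; "tcp_rot": TCP orientation; "wrist_force": force on the tool from outside, world axes, zero at the start; "torque": the same for the moment, N m; "width": opening from 0.0 (shut) to 1.0 (fully open).
Only numpy, scipy, OpenCV 4.12 (cv2) and the standard library are available. Lean on these libraries where they do the work, as an engineer would, in place of code of your own. Each camera call takes 0.05 s, during which the arm holds its last target. There are 200 camera calls.

## Working session

There is one attempt and no reset: what is moved stays moved. The work goes in short steps, Python scripts to look and compute and a tool call to move; the robot and the scene stay as the last step left them, time stands still between calls to the robot, and variables do not carry over. Pictures are saved under pics/ and viewed, on a budget of 10 in all, crops included, one or two more only if the job needs it, and the job is handed in when it is done.

Besides the shell and the picture viewer there is one more tool, called after "Emit:" as name([rows], argument=value, ...), one row to a line, values as JSON. play_rows: Moves the arm, as the interface text tells. Its arguments: {"type":"object","properties":{"rows":{"type":"array","items":{"type":"object","properties":{"dx":{"type":"number","minimum":-1,"maximum":1},"dy":{"type":"number","minimum":-1,"maximum":1},"dz":{"type":"number","minimum":-1,"maximum":1},"roll":{"type":"number","minimum":-1,"maximum":1},"fingers":{"type":"number"}}}},"grip_force":{"type":"number"}},"required":["rows"]}

```bash
mkdir -p pics; ls
cat > h.py <<'E'
import numpy as np, cv2
from workcell import bot, vision
def grab(n):
    c=vision.read_camera(n); np.savez(f'pics/{n}.npz',**c); return c
def load(n): return dict(np.load(f'pics/{n}.npz'))
def world(c,u,v,d=None):
    if d is None: d=c['depth'][int(v),int(u)]
    p=np.array([(u-c['cx'])/c['fx']*d,(v-c['cy'])/c['fy']*d,d]); return c['R'].T@(p-c['t'])
def atz(c,u,v,z):
    o=-c['R'].T@c['t']; r=c['R'].T@np.array([(u-c['cx'])/c['fx'],(v-c['cy'])/c['fy'],1]); return o+r*(z-o[2])/r[2]
def cloud(c):
    v,u=np.mgrid[0:480,0:640]; d=c['depth']; P=np.stack([(u-c['cx'])/c['fx']*d,(v-c['cy'])/c['fy']*d,d],-1)
    return (P-c['t'])@c['R']
def save(c,name,box=None,k=1):
    im=c['pixels'][:,:,::-1]
    if box: im=im[box[1]:box[3],box[0]:box[2]]
    cv2.imwrite(f'pics/{name}.png',cv2.resize(im,None,fx=k,fy=k,interpolation=cv2.INTER_CUBIC))
E
python3 - <<'E'
from h import *
for n in('top','scene'): c=grab(n); save(c,n+'0')
s=bot.read_state(); print(s['time'],s['tool_pos'],s['tcp_rot'],s['wrist_force'],bot.grip_point_offset)
E
```

```text
pics
0.1 [0.29072588 0.60844048 0.23006102] [-0.69432362 -3.06333105  0.00314796] [-0.93040679  0.39684541  0.55687455] 0.0187
```

View pics/top0.png

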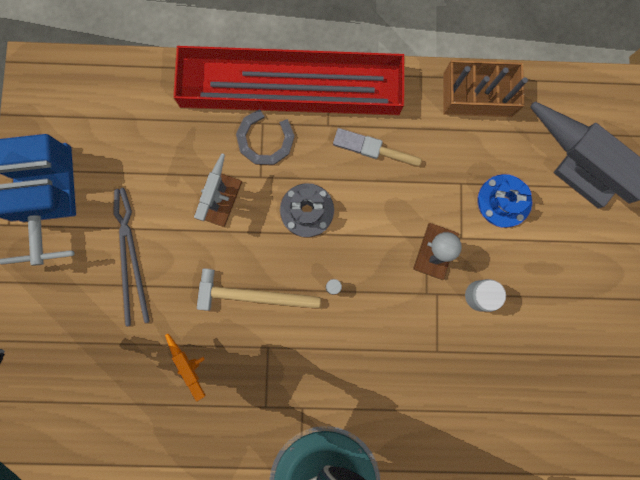

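View pics/scene0.png

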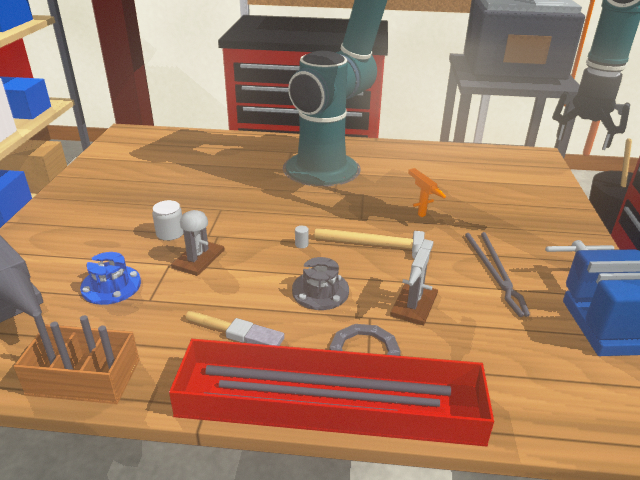

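Candidates: the plain-steel bick at top (213,190), the orange look-alike at (185,370), and the dome at (445,245). For sockets, the dark one is at (307,210) and the blue one at (505,200). I choose the steel bick and the dark socket, and check both in one crop.

Run:
```python
from h import *
c=load('top'); save(c,'crop1',(185,140,345,250),5)
P=cloud(c)
print('cam',-c['R'].T@c['t'],c['fx'])
# head of bick: points z 0.09..0.12 near
def near(u0,v0,u1,v1,z0,z1):
    Q=P[v0:v1,u0:u1].reshape(-1,3); return Q[(Q[:,2]>z0)&(Q[:,2]<z1)]
Q=near(185,145,245,235,.1,.14); print(len(Q),np.median(Q,0)); 
w,V=np.linalg.eigh(np.cov(Q[:,:2].T)); print('bick axis',V[:,1],np.degrees(np.arctan2(V[1,1],V[0,1])), Q.min(0),Q.max(0))
Q=near(270,175,345,245,.05,.07); r=cv2.minEnclosingCircle(Q[:,:2].astype(np.float32)); print('sock top',len(Q),r,np.median(Q[:,2]))
Q=near(270,175,345,245,.006,.02); r=cv2.minEnclosingCircle(Q[:,:2].astype(np.float32)); print('flange',len(Q),r)
```

```text
cam [0.3675482  0.05013309 1.2251774 ] 558.961552688956
733 [0.59320079 0.25063441 0.11879132]
bick axis [-0.9580995   0.28643559] 163.35531988041052 [0.53243319 0.22629957 0.10008016] [0.67110652 0.27856735 0.12582023]
sock top 684 ((0.5793251991271973, 0.05579661950469017), 0.037627045065164566) 0.06294336667506224
flange 1241 ((0.573196291923523, 0.06032225117087364), 0.08809103816747665)
```

View pics/crop1.png

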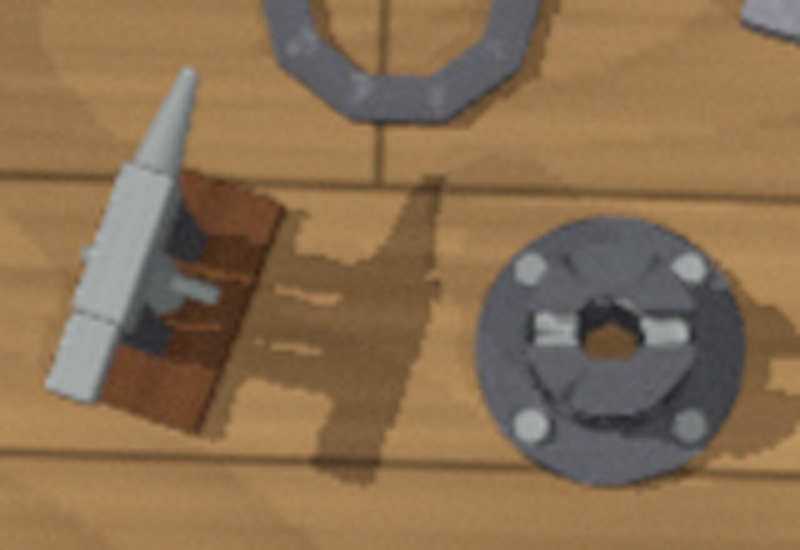

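The crop shows the steel bick with its horn up-right at crop (187,75) and its block centre at about (126,243). The dark socket's bore is at about (610,335), with the gaps running left and right at (555,328) and (667,332). So the choice holds.

```bash
cat >> h.py <<'E'
from scipy.spatial.transform import Rotation as Ro
def plan(p,yaw_x):
    """totals in units (full scale) from the present pose: shift first, then roll; yaw_x = world angle of tool x, deg"""
    s=bot.read_state(); M=Ro.from_rotvec(s['tcp_rot']).as_matrix()
    d=M.T@(np.array(p)-s['tool_pos'])/0.04
    a=np.degrees(np.arctan2(M[1,0],M[0,0])); r=-((yaw_x-a+180)%360-180)/4
    print('t %.2f'%s['time'],'pos',s['tool_pos'].round(4),'yawx %.2f'%a,'tilt',M[:,2].round(4),'F',s['wrist_force'].round(2),'T',s['torque'].round(3),'w %.3f'%s['width'],'q6 %.2f'%s['q'][5])
    print('units dx dy dz',d.round(3),'roll',round(r,3))
E
python3 - <<'E'
from h import *
c=load('top')
p=lambda x,y,z: atz(c,185+x/5,140+y/5,z)
print(p(126,243,.12), p(187,72,.107),p(71,392,.12))
g1,g2=p(555,328,.063),p(667,332,.063);print(g1,g2,p(610,335,.063))
h=p(126,243,.12); plan([h[0],h[1],.22],163.4)
E
```

```text
[0.59660769 0.2485651  0.12      ] [0.67135149 0.22979769 0.107     ] [0.53551547 0.26718239 0.12      ]
[0.57782526 0.07689747 0.063     ] [0.57762075 0.02962484 0.063     ] [0.57556992 0.05362784 0.063     ]
t 0.10 pos [0.2907 0.6084 0.2301] yawx 154.46 tilt [-0.001  -0.0018 -1.    ] F [-0.93  0.4   0.56] T [ 0.008 -0.    -0.016] w 0.999 q6 -0.04
units dx dy dz [-10.779  -4.82    0.26 ] roll -2.235
```

Emit:
play_rows([
  {"dx": -0.9, "dy": -0.4, "dz": 0.0},
  {"dx": -0.9, "dy": -0.4, "dz": 0.0},
  {"dx": -0.9, "dy": -0.4, "dz": 0.0},
  {"dx": -0.9, "dy": -0.4, "dz": 0.0},
  {"dx": -0.9, "dy": -0.4, "dz": 0.0},
  {"dx": -0.9, "dy": -0.4, "dz": 0.0},
  {"dx": -0.9, "dy": -0.4, "dz": 0.0},
  {"dx": -0.9, "dy": -0.4, "dz": 0.0},
  {"dx": -0.9, "dy": -0.4, "dz": 0.0},
  {"dx": -0.9, "dy": -0.4, "dz": 0.0},
  {"dx": -0.9, "dy": -0.4, "dz": 0.0},
  {"dx": -0.9, "dy": -0.4, "dz": 0.0},
  {"roll": -0.75},
  {"roll": -0.75},
  {"roll": -0.75},
  {},
  {},
])

```text
validation failed for argument at $.ro...
```

Run:
```python
from h import *
c=grab('wrist'); save(c,'wrist1')
P=cloud(c); Q=P.reshape(-1,3)
Q=Q[(Q[:,2]>.112)&(Q[:,2]<.13)&(abs(Q[:,0]-.6)<.1)&(abs(Q[:,1]-.25)<.06)]
print(len(Q),np.median(Q,0),cv2.minAreaRect(Q[:,:2].astype(np.float32)))
plan([.5966,.2486,.22],164)
```

```text
0 [nan nan nan] ((0.0, 0.0), (0.0, 0.0), 0.0)
t 0.15 pos [0.2908 0.6085 0.2302] yawx 154.46 tilt [-8.0e-04 -1.7e-03 -1.0e+00] F [0.13 0.2  0.36] T [-0.017  0.001  0.011] w 0.996 q6 -0.04
units dx dy dz [-10.778  -4.821   0.263] roll -2.385
  return _methods._mean(a, axis=axis, dtype=dtype,
  ret = um.true_divide(
```

View pics/wrist1.png

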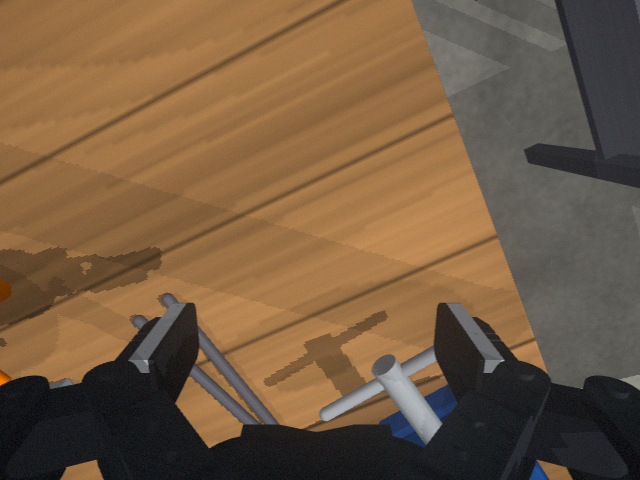

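The picture is still from the start pose, because the move was refused; every field is probably required. It shows tongs, vise and bare bench.

Emit:
play_rows([
  {"dx": -0.9, "dy": -0.4, "dz": 0, "roll": 0, "fingers": 0},
  {"dx": -0.9, "dy": -0.4, "dz": 0, "roll": 0, "fingers": 0},
  {"dx": -0.9, "dy": -0.4, "dz": 0, "roll": 0, "fingers": 0},
  {"dx": -0.9, "dy": -0.4, "dz": 0, "roll": 0, "fingers": 0},
  {"dx": -0.9, "dy": -0.4, "dz": 0, "roll": 0, "fingers": 0},
  {"dx": -0.9, "dy": -0.4, "dz": 0, "roll": 0, "fingers": 0},
  {"dx": -0.9, "dy": -0.4, "dz": 0, "roll": 0, "fingers": 0},
  {"dx": -0.9, "dy": -0.4, "dz": 0, "roll": 0, "fingers": 0},
  {"dx": -0.9, "dy": -0.4, "dz": 0, "roll": 0, "fingers": 0},
  {"dx": -0.9, "dy": -0.4, "dz": 0, "roll": 0, "fingers": 0},
  {"dx": -0.9, "dy": -0.4, "dz": 0, "roll": 0, "fingers": 0},
  {"dx": -0.9, "dy": -0.4, "dz": 0, "roll": 0, "fingers": 0},
  {"dx": 0, "dy": 0, "dz": 0, "roll": -0.8, "fingers": 0},
  {"dx": 0, "dy": 0, "dz": 0, "roll": -0.8, "fingers": 0},
  {"dx": 0, "dy": 0, "dz": 0, "roll": -0.8, "fingers": 0},
  {"dx": 0, "dy": 0, "dz": 0, "roll": 0, "fingers": 0},
])

```text
time: 1.48
tool_pos: [0.5981, 0.2488, 0.2307]
tcp_rot: [-0.435, -3.11, 0.001]
wrist_force: [-0.4, -0.9, -0.3]
width: 1.002
```

Run:
```python
from h import *
c=grab('wrist'); save(c,'wrist2')
P=cloud(c); Q=P.reshape(-1,3)
Q=Q[(Q[:,2]>.112)&(Q[:,2]<.13)&(abs(Q[:,0]-.6)<.1)&(abs(Q[:,1]-.25)<.06)]
if len(Q): print(len(Q),np.median(Q,0),cv2.minAreaRect(Q[:,:2].astype(np.float32)))
plan([.5966,.2486,.22],164)
```

```text
5766 [0.58583872 0.25395146 0.11976177] ((0.6012929081916809, 0.24961531162261963), (0.021892542019486427, 0.14261730015277863), 73.74215698242188)
t 1.53 pos [0.5979 0.2492 0.2308] yawx 163.97 tilt [-8.e-04 -3.e-04 -1.e+00] F [-0.01 -0.07 -0.23] T [-0.067  0.045  0.018] w 0.998 q6 -0.93
units dx dy dz [ 0.028 -0.022  0.27 ] roll -0.008
```

View pics/wrist2.png

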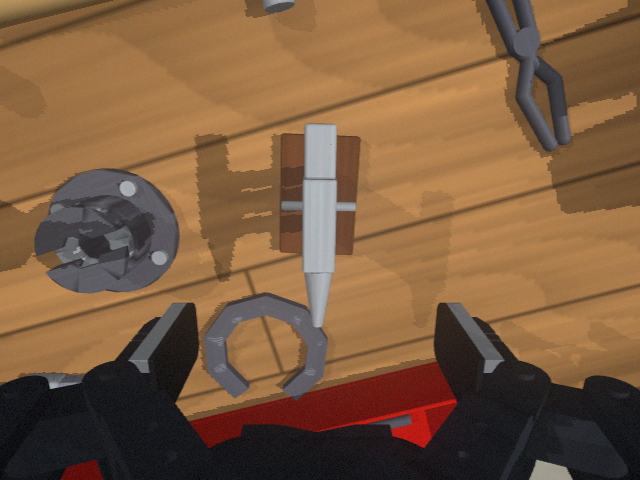

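The wrist view shows the bick block from (305,178) to (333,272), centre about (320,225), aligned with the gripper, and the horseshoe below it.

Run:
```python
from h import *
c=load('wrist'); h=atz(c,319.5,225,.12); print(h,atz(c,319.7,178,.12),atz(c,318.5,272,.12),world(c,319,225))
plan([h[0],h[1],.088],163.8)
```

```text
[0.5941683  0.25165589 0.12      ] [0.56469875 0.26010836 0.12      ] [0.62557897 0.24208526 0.12      ] [0.59396155 0.25137263 0.12044897]
t 1.53 pos [0.5979 0.2492 0.2308] yawx 163.97 tilt [-8.e-04 -3.e-04 -1.e+00] F [-0.01 -0.07 -0.23] T [-0.067  0.045  0.018] w 0.998 q6 -0.93
units dx dy dz [0.105 0.036 3.57 ] roll 0.042
```

Emit:
play_rows([
  {"dx": 0.09, "dy": 0.04, "dz": 0, "roll": 0, "fingers": 0},
  {"dx": 0, "dy": 0, "dz": 0.5, "roll": 0, "fingers": 0},
  {"dx": 0, "dy": 0, "dz": 0.6, "roll": 0, "fingers": 0},
  {"dx": 0, "dy": 0, "dz": 0.6, "roll": 0, "fingers": 0},
  {"dx": 0, "dy": 0, "dz": 0.6, "roll": 0, "fingers": 0},
  {"dx": 0, "dy": 0, "dz": 0.5, "roll": 0, "fingers": 0},
  {"dx": 0, "dy": 0, "dz": 0.4, "roll": 0, "fingers": 0},
  {"dx": 0, "dy": 0, "dz": 0.35, "roll": 0, "fingers": 0},
  {"dx": 0, "dy": 0, "dz": 0, "roll": 0, "fingers": 0},
  {"dx": 0, "dy": 0, "dz": 0, "roll": 0, "fingers": 0.5},
  {"dx": 0, "dy": 0, "dz": 0, "roll": 0, "fingers": 0.6},
  {"dx": 0, "dy": 0, "dz": 0, "roll": 0, "fingers": 0.7},
], grip_force=60)

```text
time: 2.53
tool_pos: [0.5963, 0.2526, 0.0912]
tcp_rot: [0.435, 3.109, 0.002]
wrist_force: [-0.9, -0.3, -0.9]
width: 0.602
```

Emit:
play_rows([
  {"dx": 0, "dy": 0, "dz": 0, "roll": 0, "fingers": 0.8},
  {"dx": 0, "dy": 0, "dz": 0, "roll": 0, "fingers": 0.9},
  {"dx": 0, "dy": 0, "dz": 0, "roll": 0, "fingers": 1},
  {"dx": 0, "dy": 0, "dz": 0, "roll": 0, "fingers": 1},
  {"dx": 0, "dy": 0, "dz": 0, "roll": 0, "fingers": 1},
  {"dx": 0, "dy": 0, "dz": 0, "roll": 0, "fingers": 1},
  {"dx": 0, "dy": 0, "dz": 0, "roll": 0, "fingers": 1},
])

```text
time: 3.12
tool_pos: [0.5959, 0.252, 0.0908]
tcp_rot: [0.436, 3.109, 0.001]
wrist_force: [-0.8, -2.7, 5.6]
width: 0.246
```

Run:
```python
from h import *
plan([.595,.251,.088],163.8)
```

```text
t 3.12 pos [0.5959 0.252  0.0908] yawx 164.05 tilt [ 1.8e-03  3.0e-04 -1.0e+00] F [-0.76 -2.72  5.59] T [-0.319  0.138  0.006] w 0.246 q6 -0.93
units dx dy dz [ 0.014 -0.029  0.07 ] roll 0.062
```

Emit:
play_rows([
  {"dx": 0, "dy": 0, "dz": -0.1, "roll": 0, "fingers": 1},
  {"dx": 0, "dy": 0, "dz": -0.2, "roll": 0, "fingers": 1},
  {"dx": 0, "dy": 0, "dz": -0.3, "roll": 0, "fingers": 1},
  {"dx": 0, "dy": 0, "dz": -0.4, "roll": 0, "fingers": 1},
  {"dx": 0, "dy": 0, "dz": -0.5, "roll": 0, "fingers": 1},
  {"dx": 0, "dy": 0, "dz": -0.5, "roll": 0, "fingers": 1},
  {"dx": 0, "dy": 0, "dz": -0.5, "roll": 0, "fingers": 1},
  {"dx": 0, "dy": 0, "dz": -0.3, "roll": 0, "fingers": 1},
  {"dx": 0, "dy": 0, "dz": 0, "roll": -0.5, "fingers": 1},
  {"dx": 0, "dy": 0, "dz": 0, "roll": -1, "fingers": 1},
  {"dx": 0, "dy": 0, "dz": 0, "roll": -1, "fingers": 1},
  {"dx": 0, "dy": 0, "dz": 0, "roll": -1, "fingers": 1},
  {"dx": 0, "dy": 0, "dz": 0, "roll": -0.5, "fingers": 1},
  {"dx": 0, "dy": -0.3, "dz": 0, "roll": 0, "fingers": 1},
  {"dx": 0, "dy": -0.6, "dz": 0, "roll": 0, "fingers": 1},
  {"dx": 0, "dy": -0.6, "dz": 0, "roll": 0, "fingers": 1},
  {"dx": 0, "dy": -0.3, "dz": 0, "roll": 0, "fingers": 1},
  {"dx": 0, "dy": 0, "dz": 0, "roll": 0, "fingers": 1},
])

```text
time: 4.62
tool_pos: [0.5947, 0.1767, 0.201]
tcp_rot: [-0.004, -3.141, 0.003]
wrist_force: [1.6, 0.4, -6.4]
width: 0.242
```

Run:
```python
from h import *
c=grab('wrist'); save(c,'wrist3'); t=grab('top')
plan([.578,.0545,.2],180)
for n,c in(('w',c),('t',t)):
    Q=cloud(c).reshape(-1,3)
    q=Q[(abs(Q[:,2]-.063)<.003)&(np.hypot(Q[:,0]-.578,Q[:,1]-.055)<.06)]
    if len(q)>20: print(n,len(q),'roof',cv2.minEnclosingCircle(q[:,:2].astype(np.float32)),np.median(q[:,2]))
    q=Q[(abs(Q[:,2]-.01)<.003)&(np.hypot(Q[:,0]-.578,Q[:,1]-.055)<.075)]
    if len(q)>20: print(n,len(q),'flange',cv2.minEnclosingCircle(q[:,:2].astype(np.float32)))
```

```text
t 4.72 pos [0.595  0.1794 0.2013] yawx 179.93 tilt [-2.e-04  6.e-04 -1.e+00] F [-0.28  0.77 -5.11] T [ 0.001  0.002 -0.023] w 0.247 q6 -1.32
units dx dy dz [ 0.421 -3.124  0.03 ] roll -0.017
w 5866 roof ((0.5770689249038696, 0.054699379950761795), 0.037423357367515564) 0.06293910525488117
w 6331 flange ((0.5769263505935669, 0.0547284260392189), 0.060226570814847946)
t 539 roof ((0.5789499878883362, 0.05465910583734512), 0.037334512919187546) 0.06294921407171085
t 916 flange ((0.5741599798202515, 0.05249208211898804), 0.0696784108877182)
```

View pics/wrist3.png

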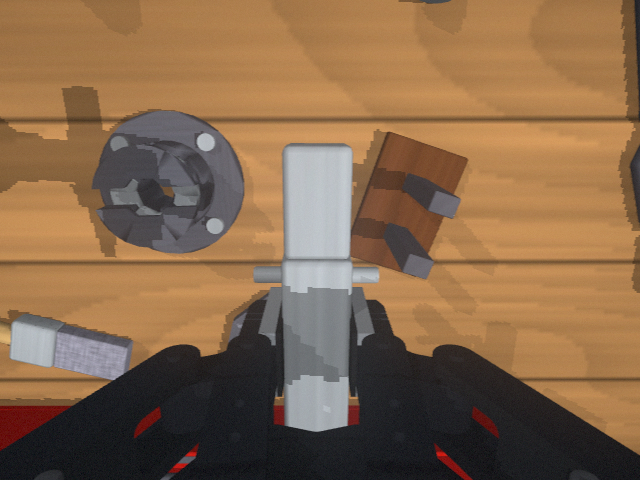

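The view shows the held stake in the middle with its lug tips at (253,275) and (380,274), the socket at left with its bore near (155,192), and the empty rack at right.

Run:
```python
from h import *
c=load('wrist'); P=cloud(c)
ctr=np.array([.5770,.0547])
q=P.reshape(-1,3); q=q[abs(q[:,2]-.063)<.0025]; d=q[:,:2]-ctr; r=np.hypot(*d.T); a=np.degrees(np.arctan2(d[:,1],d[:,0]))
for lo,hi in((20,26),(26,31),(30,36)):
    m=(r>lo/1e3)&(r<hi/1e3); H=np.histogram(a[m],np.arange(-180,181,3))[0]
    print(lo,[(int(x),int(n)) for x,n in zip(np.arange(-180,180,3),H) if n<4])
# lugs of held stake
for u0,u1 in((250,281),(353,384)):
    z=P[262:290,u0:u1]; m=(z[...,2]>.14)&(z[...,2]<.18); w=z[m]; print(len(w),w.mean(0),w[:,1].min(),w[:,1].max(),w[:,2].max())
w1,w2=atz(c,253,274.5,.1625),atz(c,380,274,.1625); print(w1,w2,(w1+w2)/2)
# block top
b=P.reshape(-1,3); b=b[(abs(b[:,2]-.231)<.006)&(abs(b[:,1]-.18)<.03)]; print(len(b),np.median(b,0),cv2.minAreaRect(b[:,:2].astype(np.float32)))
```

```text
20 [(-105, 0), (-102, 0), (-99, 0), (-96, 0), (-93, 0), (-90, 0), (-87, 0), (-84, 0), (-81, 0), (-78, 0), (-75, 0), (75, 0), (78, 0), (81, 0), (84, 0), (87, 0), (90, 0), (93, 0), (96, 0), (99, 0), (102, 0), (105, 0)]
26 [(-102, 0), (-99, 0), (-96, 0), (-93, 0), (-90, 0), (-87, 0), (-84, 0), (-81, 0), (-78, 0), (78, 0), (81, 0), (84, 0), (87, 0), (90, 0), (93, 0), (96, 0), (99, 0), (102, 0)]
30 [(-99, 0), (-96, 0), (-93, 0), (-90, 0), (-87, 0), (-84, 0), (-81, 0), (81, 0), (84, 0), (87, 0), (90, 0), (93, 0), (96, 0), (99, 0), (102, 3)]
450 [0.59398762 0.15303349 0.16506483] 0.14662916002867807 0.15927873060009515 0.16871016324359714
419 [0.59431951 0.19991417 0.16505665] 0.19376223452553723 0.20649432375494334 0.16718607758633552
[0.59527088 0.14580367 0.1625    ] [0.59511042 0.2071761  0.1625    ] [0.59519065 0.17648989 0.1625    ]
20518 [0.57413418 0.17667439 0.23016551] ((0.5779072046279907, 0.17421747744083405), (0.09664836525917053, 0.04687809199094772), 13.858026504516602)
```

Emit:
play_rows([
  {"dx": 0.04, "dy": -0.2, "dz": 0, "roll": -0.25, "fingers": 1},
  {"dx": 0.06, "dy": -0.4, "dz": 0, "roll": 0, "fingers": 1},
  {"dx": 0.06, "dy": -0.5, "dz": 0, "roll": 0, "fingers": 1},
  {"dx": 0.06, "dy": -0.5, "dz": 0, "roll": 0, "fingers": 1},
  {"dx": 0.06, "dy": -0.5, "dz": 0, "roll": 0, "fingers": 1},
  {"dx": 0.06, "dy": -0.5, "dz": 0, "roll": 0, "fingers": 1},
  {"dx": 0.06, "dy": -0.3, "dz": 0, "roll": 0, "fingers": 1},
  {"dx": 0.04, "dy": -0.2, "dz": 0, "roll": 0, "fingers": 1},
  {"dx": 0, "dy": 0, "dz": 0.3, "roll": 0, "fingers": 1},
  {"dx": 0, "dy": 0, "dz": 0.4, "roll": 0, "fingers": 1},
  {"dx": 0, "dy": 0, "dz": 0.3, "roll": 0, "fingers": 1},
  {"dx": 0, "dy": 0, "dz": 0.1, "roll": 0, "fingers": 1},
  {"dx": 0, "dy": 0, "dz": 0, "roll": 0, "fingers": 1},
  {"dx": 0, "dy": 0, "dz": 0, "roll": 0, "fingers": 1},
  {"dx": 0, "dy": 0, "dz": 0, "roll": 0, "fingers": 1},
  {"dx": 0, "dy": 0, "dz": 0, "roll": 0, "fingers": 1},
])

```text
time: 6.05
tool_pos: [0.5805, 0.0561, 0.1583]
tcp_rot: [-0.03, 3.14, 0.0]
wrist_force: [0.1, -0.1, -5.9]
width: 0.246
```

Run:
```python
from h import *
plan([.577,.0547,.15],181)
c=grab('wrist'); P=cloud(c); save(c,'wrist4')
for s in(-1,1):
    m=(abs(P[...,2]-.1155)<.008)&(s*(P[...,1]-.0547)>.014)&(s*(P[...,1]-.0547)<.035)&(abs(P[...,0]-.577)<.012); w=P[m]
    print(len(w),w.mean(0),w[:,1].min(),w[:,1].max())
q=P.reshape(-1,3); q=q[(abs(q[:,2]-.063)<.003)&(np.hypot(q[:,0]-.578,q[:,1]-.055)<.06)]
print('roof',len(q),cv2.minEnclosingCircle(q[:,:2].astype(np.float32)))
plan([.577,.0547,.15],181)
```

```text
t 6.05 pos [0.5805 0.0561 0.1583] yawx -178.92 tilt [ 1.9e-03  1.0e-04 -1.0e+00] F [ 0.08 -0.11 -5.91] T [-0.048  0.026 -0.02 ] w 0.246 q6 -1.54
units dx dy dz [ 0.089 -0.033  0.208] roll 0.02
366 [0.58020723 0.03261427 0.12189532] 0.026031614003312692 0.039145421280682366
344 [0.57961263 0.07948797 0.12212742] 0.07320689316566761 0.08590967729777389
roof 2097 ((0.577386736869812, 0.05457339435815811), 0.037132974714040756)
t 6.10 pos [0.5804 0.056  0.1583] yawx -178.93 tilt [ 1.9e-03  1.0e-04 -1.0e+00] F [-0.52 -0.57 -4.94] T [-0.034 -0.032 -0.022] w 0.246 q6 -1.54
units dx dy dz [ 0.087 -0.032  0.208] roll 0.018
```

View pics/wrist4.png

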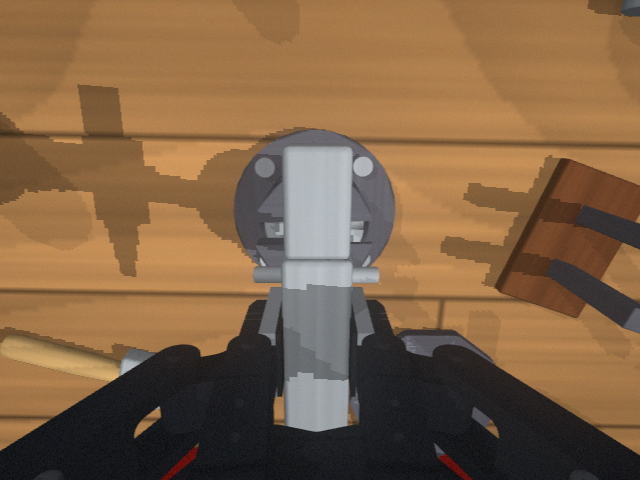

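The view shows the lugs at (253,275) and (380,274), just nearer than the socket, with the gaps at (273,230) and (357,230). I correct about 3.7 mm in x and 1.4 mm in y, then go down.

Emit:
play_rows([
  {"dx": 0.093, "dy": -0.035, "dz": 0, "roll": 0, "fingers": 1},
  {"dx": 0, "dy": 0, "dz": 0.2, "roll": 0, "fingers": 1},
  {"dx": 0, "dy": 0, "dz": 0.3, "roll": 0, "fingers": 1},
  {"dx": 0, "dy": 0, "dz": 0.25, "roll": 0, "fingers": 1},
  {"dx": 0, "dy": 0, "dz": 0.15, "roll": 0, "fingers": 1},
  {"dx": 0, "dy": 0, "dz": 0, "roll": 0, "fingers": 1},
  {"dx": 0, "dy": 0, "dz": 0, "roll": 0, "fingers": 1},
  {"dx": 0, "dy": 0, "dz": 0, "roll": 0, "fingers": 1},
])

```text
time: 6.77
tool_pos: [0.576, 0.0543, 0.1212]
tcp_rot: [0.029, -3.141, -0.0]
wrist_force: [-0.1, 0.3, -5.9]
width: 0.25
```

Run:
```python
from h import *
plan([.5767,.0546,.115],181)
```

```text
t 6.77 pos [0.576  0.0543 0.1212] yawx -178.95 tilt [-2.e-04  0.e+00 -1.e+00] F [-0.13  0.29 -5.92] T [0.013 0.01  0.015] w 0.250 q6 -1.54
units dx dy dz [-0.017  0.007  0.155] roll 0.013
```

Emit:
play_rows([
  {"dx": -0.015, "dy": 0.005, "dz": 0.05, "roll": 0, "fingers": 1},
  {"dx": 0, "dy": 0, "dz": 0.08, "roll": 0, "fingers": 1},
  {"dx": 0, "dy": 0, "dz": 0.08, "roll": 0, "fingers": 1},
  {"dx": 0, "dy": 0, "dz": 0.08, "roll": 0, "fingers": 1},
  {"dx": 0, "dy": 0, "dz": 0, "roll": 0, "fingers": 1},
  {"dx": 0, "dy": 0, "dz": 0, "roll": 0, "fingers": 1},
])

```text
time: 7.27
tool_pos: [0.5761, 0.0545, 0.1092]
tcp_rot: [0.029, -3.141, 0.0]
wrist_force: [0.0, -0.2, -4.4]
width: 0.246
```

Run:
```python
from h import *
plan([.5767,.0546,.089],181)
```

```text
t 7.27 pos [0.5761 0.0545 0.1092] yawx -178.94 tilt [-1.e-03 -1.e-04 -1.e+00] F [ 0.02 -0.22 -4.35] T [ 0.012 -0.043  0.045] w 0.246 q6 -1.54
units dx dy dz [-0.015  0.003  0.506] roll 0.014
```

Emit:
play_rows([
  {"dx": 0, "dy": 0, "dz": 0.06, "roll": 0, "fingers": 1},
  {"dx": 0, "dy": 0, "dz": 0.08, "roll": 0, "fingers": 1},
  {"dx": 0, "dy": 0, "dz": 0.08, "roll": 0, "fingers": 1},
  {"dx": 0, "dy": 0, "dz": 0.08, "roll": 0, "fingers": 1},
  {"dx": 0, "dy": 0, "dz": 0.08, "roll": 0, "fingers": 1},
  {"dx": 0, "dy": 0, "dz": 0.06, "roll": 0, "fingers": 1},
  {"dx": 0, "dy": 0, "dz": 0, "roll": 0, "fingers": 1},
  {"dx": 0, "dy": 0, "dz": 0, "roll": 0, "fingers": 1},
])

```text
time: 7.93
tool_pos: [0.5763, 0.0545, 0.0918]
tcp_rot: [0.029, -3.141, 0.0]
wrist_force: [0.1, 0.1, -4.6]
width: 0.246
```

Run:
```python
from h import *
plan([.5767,.0546,.0885],181)
```

```text
t 7.93 pos [0.5763 0.0545 0.0918] yawx -178.94 tilt [-6.e-04 -0.e+00 -1.e+00] F [ 0.13  0.09 -4.57] T [ 0.015 -0.003  0.037] w 0.246 q6 -1.54
units dx dy dz [-0.01   0.003  0.082] roll 0.015
```

Emit:
play_rows([
  {"dx": 0, "dy": 0, "dz": 0.025, "roll": 0, "fingers": 1},
  {"dx": 0, "dy": 0, "dz": 0.025, "roll": 0, "fingers": 1},
  {"dx": 0, "dy": 0, "dz": 0.025, "roll": 0, "fingers": 1},
  {"dx": 0, "dy": 0, "dz": 0, "roll": 0, "fingers": 1},
  {"dx": 0, "dy": 0, "dz": 0, "roll": 0, "fingers": 1},
])

```text
time: 8.35
tool_pos: [0.5765, 0.0545, 0.089]
tcp_rot: [0.029, -3.141, 0.0]
wrist_force: [0.1, 1.1, -5.1]
width: 0.25
```

Emit:
play_rows([
  {"dx": 0, "dy": 0, "dz": 0.02, "roll": 0, "fingers": 1},
  {"dx": 0, "dy": 0, "dz": 0, "roll": 0, "fingers": 1},
])

```text
time: 8.52
tool_pos: [0.5768, 0.0545, 0.0887]
tcp_rot: [-0.029, 3.141, 0.0]
wrist_force: [-1.0, 0.5, -3.4]
width: 0.247
```

Emit:
play_rows([
  {"dx": 0, "dy": 0, "dz": 0.02, "roll": 0, "fingers": 1},
  {"dx": 0, "dy": 0, "dz": 0, "roll": 0, "fingers": 1},
])

```text
time: 8.68
tool_pos: [0.5769, 0.0545, 0.0886]
tcp_rot: [-0.029, 3.141, -0.0]
wrist_force: [-3.3, -0.4, 3.2]
width: 0.25
```

Emit:
play_rows([
  {"dx": 0.01, "dy": 0, "dz": 0, "roll": 0.5, "fingers": 1},
  {"dx": 0, "dy": 0, "dz": 0, "roll": 0.5, "fingers": 1},
  {"dx": 0, "dy": 0, "dz": 0, "roll": 0.5, "fingers": 1},
  {"dx": 0, "dy": 0, "dz": 0, "roll": 0.5, "fingers": 1},
  {"dx": 0, "dy": 0, "dz": 0, "roll": 0, "fingers": 1},
])

```text
time: 9.1
tool_pos: [0.5771, 0.0547, 0.0886]
tcp_rot: [0.192, 3.134, 0.001]
wrist_force: [-2.6, 0.3, 2.9]
width: 0.249
```

Run:
```python
from h import *
plan([.5767,.0546,.0885],181)
```

```text
t 9.10 pos [0.5771 0.0547 0.0886] yawx 173.00 tilt [ 2.2e-03  3.0e-04 -1.0e+00] F [-2.57  0.3   2.94] T [ 0.106  0.286 -0.049] w 0.249 q6 -1.40
units dx dy dz [ 0.01  -0.003  0.003] roll -1.999
```

Emit:
play_rows([
  {"dx": 0, "dy": 0, "dz": 0, "roll": 0.5, "fingers": 1},
  {"dx": 0, "dy": 0, "dz": 0, "roll": 0.5, "fingers": 1},
  {"dx": 0, "dy": 0, "dz": 0, "roll": 0.5, "fingers": 1},
  {"dx": 0, "dy": 0, "dz": 0, "roll": 0.5, "fingers": 1},
  {"dx": 0, "dy": 0, "dz": 0, "roll": 0.5, "fingers": 1},
  {"dx": 0, "dy": 0, "dz": 0, "roll": 0.5, "fingers": 1},
  {"dx": 0, "dy": 0, "dz": 0, "roll": 0, "fingers": 1},
])

```text
time: 9.68
tool_pos: [0.5775, 0.0547, 0.0886]
tcp_rot: [0.516, 3.096, 0.001]
wrist_force: [-0.6, 0.6, 1.7]
width: 0.241
```

Run:
```python
from h import *
plan([.5767,.0546,.0885],181)
```

```text
t 9.68 pos [0.5775 0.0547 0.0886] yawx 161.06 tilt [ 3.e-03  3.e-04 -1.e+00] F [-0.59  0.62  1.72] T [ 0.063  0.086 -0.04 ] w 0.241 q6 -1.19
units dx dy dz [ 0.019 -0.009  0.003] roll -4.986
```

Emit:
play_rows([
  {"dx": 0, "dy": 0, "dz": 0, "roll": 0.5, "fingers": 1},
  {"dx": 0, "dy": 0, "dz": 0, "roll": 0.5, "fingers": 1},
  {"dx": 0, "dy": 0, "dz": 0, "roll": 0, "fingers": 1},
])

```text
time: 9.93
tool_pos: [0.5775, 0.0547, 0.0886]
tcp_rot: [0.623, 3.076, 0.001]
wrist_force: [-0.0, 0.4, 4.9]
width: 0.245
```

Emit:
play_rows([
  {"dx": 0, "dy": 0, "dz": 0.005, "roll": 0.4, "fingers": 1},
  {"dx": 0, "dy": 0, "dz": 0, "roll": 0.4, "fingers": 1},
  {"dx": 0, "dy": 0, "dz": 0, "roll": 0, "fingers": 1},
])

```text
time: 10.18
tool_pos: [0.5776, 0.0547, 0.0886]
tcp_rot: [0.708, 3.058, 0.002]
wrist_force: [-0.9, 0.9, 6.4]
width: 0.248
```

Emit:
play_rows([
  {"dx": 0, "dy": 0, "dz": -0.005, "roll": 0.4, "fingers": 1},
  {"dx": 0, "dy": 0, "dz": 0, "roll": 0.4, "fingers": 1},
  {"dx": 0, "dy": 0, "dz": 0, "roll": 0, "fingers": 1},
])

```text
time: 10.43
tool_pos: [0.5776, 0.0546, 0.0886]
tcp_rot: [0.793, 3.037, 0.002]
wrist_force: [1.4, -0.1, 5.9]
width: 0.245
```

Emit:
play_rows([
  {"dx": 0, "dy": 0, "dz": -0.003, "roll": 0.4, "fingers": 1},
  {"dx": 0, "dy": 0, "dz": 0, "roll": 0.4, "fingers": 1},
  {"dx": 0, "dy": 0, "dz": 0, "roll": 0, "fingers": 1},
])

```text
time: 10.68
tool_pos: [0.5776, 0.0546, 0.0885]
tcp_rot: [0.877, 3.014, 0.002]
wrist_force: [2.5, 0.5, 3.9]
width: 0.252
```

Emit:
play_rows([
  {"dx": 0, "dy": 0, "dz": 0, "roll": 0.4, "fingers": 1},
  {"dx": 0, "dy": 0, "dz": 0, "roll": 0.4, "fingers": 1},
  {"dx": 0, "dy": 0, "dz": 0, "roll": 0, "fingers": 1},
])

```text
time: 10.93
tool_pos: [0.5776, 0.0547, 0.0884]
tcp_rot: [0.961, 2.988, 0.002]
wrist_force: [3.7, 0.9, 4.7]
width: 0.243
```

Emit:
play_rows([
  {"dx": -0.008, "dy": 0.006, "dz": 0, "roll": 0.4, "fingers": 1},
  {"dx": 0, "dy": 0, "dz": 0, "roll": 0.4, "fingers": 1},
  {"dx": 0, "dy": 0, "dz": 0, "roll": 0, "fingers": 1},
])

```text
time: 11.18
tool_pos: [0.5774, 0.0549, 0.088]
tcp_rot: [1.045, 2.961, 0.002]
wrist_force: [3.5, 2.6, 3.3]
width: 0.247
```

Emit:
play_rows([
  {"dx": -0.008, "dy": 0, "dz": 0, "roll": 0.4, "fingers": 1},
  {"dx": 0, "dy": 0, "dz": 0, "roll": 0, "fingers": 1},
])

```text
time: 11.35
tool_pos: [0.5772, 0.0547, 0.0877]
tcp_rot: [1.086, 2.947, 0.001]
wrist_force: [2.9, 3.3, 2.0]
width: 0.25
```

Run:
```python
from h import *
plan([.5767,.0546,.0885],181)
```

```text
t 11.35 pos [0.5772 0.0547 0.0877] yawx 139.53 tilt [ 8.e-04  6.e-04 -1.e+00] F [2.9  3.27 1.96] T [ 0.38  -0.416  0.057] w 0.250 q6 -0.81
units dx dy dz [ 0.008 -0.009 -0.021] roll -10.367
```

Emit:
play_rows([
  {"dx": -0.005, "dy": -0.004, "dz": 0.01, "roll": 0.4, "fingers": 1},
  {"dx": 0, "dy": 0, "dz": 0, "roll": 0, "fingers": 1},
])

```text
time: 11.52
tool_pos: [0.5764, 0.0546, 0.0866]
tcp_rot: [-1.128, -2.931, -0.001]
wrist_force: [3.0, 3.4, 1.1]
width: 0.243
```

Emit:
play_rows([
  {"dx": 0, "dy": 0, "dz": 0.02, "roll": 0.4, "fingers": 1},
  {"dx": 0, "dy": 0, "dz": 0, "roll": 0, "fingers": 1},
])

```text
time: 11.68
tool_pos: [0.5762, 0.0546, 0.0855]
tcp_rot: [-1.169, -2.915, -0.001]
wrist_force: [2.3, 3.9, -2.6]
width: 0.248
```

Run:
```python
from h import *
plan([.5767,.0546,.0807],181)
```

```text
t 11.68 pos [0.5762 0.0546 0.0855] yawx 136.31 tilt [-0.0011  0.0011 -1.    ] F [ 2.28  3.89 -2.61] T [ 0.841 -0.611 -0.01 ] w 0.248 q6 -0.76
units dx dy dz [-0.009  0.007  0.121] roll -11.173
```

Emit:
play_rows([
  {"dx": 0.003, "dy": 0.014, "dz": 0.02, "roll": 0.3, "fingers": 1},
  {"dx": 0, "dy": 0, "dz": 0.02, "roll": 0, "fingers": 1},
  {"dx": 0, "dy": 0, "dz": 0, "roll": 0, "fingers": 1},
])

```text
time: 11.93
tool_pos: [0.5764, 0.0547, 0.0838]
tcp_rot: [-1.199, -2.902, 0.001]
wrist_force: [3.0, 3.8, -4.1]
width: 0.249
```

Run:
```python
from h import *
plan([.5767,.0546,.0807],181)
```

```text
t 11.93 pos [0.5764 0.0547 0.0838] yawx 135.10 tilt [-1.6e-03  1.0e-04 -1.0e+00] F [ 2.98  3.83 -4.13] T [ 0.754 -0.636 -0.01 ] w 0.249 q6 -0.74
units dx dy dz [-0.007  0.005  0.078] roll -11.474
```

Emit:
play_rows([
  {"dx": 0, "dy": 0.01, "dz": 0.025, "roll": 0.2, "fingers": 1},
  {"dx": 0, "dy": 0, "dz": 0.025, "roll": 0, "fingers": 1},
  {"dx": 0, "dy": 0, "dz": 0.02, "roll": 0, "fingers": 1},
  {"dx": 0, "dy": 0, "dz": 0, "roll": 0, "fingers": 1},
  {"dx": 0, "dy": 0, "dz": 0, "roll": 0, "fingers": 1},
])

```text
time: 12.35
tool_pos: [0.5766, 0.0547, 0.0812]
tcp_rot: [-1.22, -2.893, 0.001]
wrist_force: [1.2, 2.9, -6.0]
width: 0.248
```

Run:
```python
from h import *
plan([.5767,.0546,.0807],181)
```

```text
t 12.35 pos [0.5766 0.0547 0.0812] yawx 134.27 tilt [-1.8e-03 -2.0e-04 -1.0e+00] F [ 1.17  2.88 -5.97] T [ 0.569 -0.226  0.023] w 0.248 q6 -0.72
units dx dy dz [-0.004  0.001  0.013] roll -11.683
```

Nearly at the bottom; a last small push to feel it.

Emit:
play_rows([
  {"dx": 0, "dy": 0.006, "dz": 0.02, "roll": 0, "fingers": 1},
  {"dx": 0, "dy": 0, "dz": 0.01, "roll": 0, "fingers": 1},
  {"dx": 0, "dy": 0, "dz": 0, "roll": 0, "fingers": 1},
])

```text
time: 12.6
tool_pos: [0.5768, 0.0547, 0.0807]
tcp_rot: [-1.22, -2.893, 0.002]
wrist_force: [-1.4, 1.3, -2.5]
width: 0.251
```

Run:
```python
from h import *
plan([.5767,.0546,.0807],181)
```

```text
t 12.60 pos [0.5768 0.0547 0.0807] yawx 134.27 tilt [-1.7e-03 -5.0e-04 -1.0e+00] F [-1.42  1.27 -2.45] T [0.27  0.319 0.094] w 0.251 q6 -0.72
units dx dy dz [ 0.    -0.004  0.001] roll -11.683
```

Emit:
play_rows([
  {"dx": 0, "dy": 0, "dz": 0, "roll": 0, "fingers": 0.7},
  {"dx": 0, "dy": 0, "dz": 0, "roll": 0, "fingers": 0.6},
  {"dx": 0, "dy": 0, "dz": 0, "roll": 0, "fingers": 0.4},
  {"dx": 0, "dy": 0, "dz": 0, "roll": 0, "fingers": 0.2},
  {"dx": 0, "dy": 0, "dz": 0, "roll": 0, "fingers": 0.1},
  {"dx": 0, "dy": 0, "dz": 0, "roll": 0, "fingers": 0.1},
  {"dx": 0, "dy": 0, "dz": 0, "roll": 0, "fingers": 0.1},
  {"dx": 0, "dy": 0, "dz": -0.1, "roll": 0, "fingers": 0.1},
  {"dx": 0, "dy": 0, "dz": -0.3, "roll": 0, "fingers": 0.1},
  {"dx": 0, "dy": 0, "dz": -0.5, "roll": 0, "fingers": 0.1},
  {"dx": 0, "dy": 0, "dz": -0.6, "roll": 0, "fingers": 0.1},
  {"dx": 0, "dy": 0, "dz": -0.6, "roll": 0, "fingers": 0.1},
  {"dx": 0, "dy": 0, "dz": -0.6, "roll": 0, "fingers": 0.1},
  {"dx": 0, "dy": 0, "dz": -0.5, "roll": 0, "fingers": 0.1},
  {"dx": 0, "dy": 0, "dz": -0.3, "roll": 0, "fingers": 0.1},
  {"dx": 0, "dy": 0, "dz": 0, "roll": 0, "fingers": 0.1},
  {"dx": 0, "dy": 0, "dz": 0, "roll": 0, "fingers": 0.1},
])

```text
time: 14.02
tool_pos: [0.578, 0.055, 0.2217]
tcp_rot: [1.22, 2.893, 0.001]
wrist_force: [0.6, 0.3, -0.1]
width: 0.902
```

Run:
```python
from h import *
plan([.5767,.0546,.2],181)
c=grab('wrist'); save(c,'wrist5'); q=cloud(c).reshape(-1,3)
q=q[(q[:,2]>.103)&(q[:,2]<.118)&(np.hypot(q[:,0]-.577,q[:,1]-.055)<.09)]
print(len(q),np.percentile(q[:,2],[5,50,95]),cv2.minAreaRect(q[:,:2].astype(np.float32)))
```

```text
t 14.02 pos [0.578  0.055  0.2217] yawx 134.26 tilt [ 1.9e-03  1.0e-04 -1.0e+00] F [ 0.64  0.31 -0.11] T [ 0.034 -0.005  0.022] w 0.902 q6 -0.72
units dx dy dz [ 0.016 -0.032  0.543] roll -11.685
5637 [0.10470857 0.10953882 0.11079725] ((0.5799286365509033, 0.05055565759539604), (0.021961409598588943, 0.14099790155887604), 43.5239372253418)
```

View pics/wrist5.png

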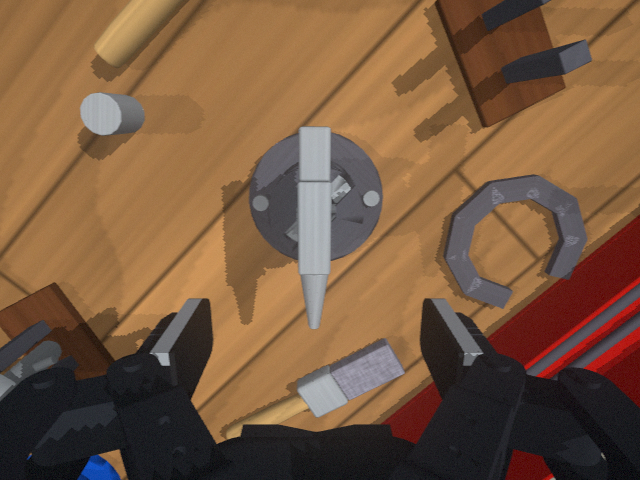

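The stake stands upright in the socket, its block from (299,181) to (330,274). The head top is at z ≈ 0.110, so the foot is at 4 mm and it is fully down, and the gripper is clear.

```bash
python3 -c "
from workcell import bot; print(bot.finish_job())"
```

```text
the job is handed in; nothing more can be done
None
```

The plain-steel horned stake is locked fully down in the dark bayonet socket, and the arm has let go and moved clear. The job was handed in at about 14 s of the 64 s allowed.

- **Turning:** I lowered the lugs through the gaps to the ledge, then turned clockwise with roughly 6–12 N of bearing force. The lugs began to drop about 40° round, and at about 47° they were at the bottom of the notches.
- **Last checks:** From the wrist camera the head top is at about 110 mm, which puts the foot at 4 mm as specified for fully locked. The gripper is open and reads almost no force.
- **Forces:** At the readings taken during the turn and the drop into the notches, side forces stayed below about 4 N and the moment about the vertical axis was near zero.
- **Not checked:** I did not compare the bystander objects' positions before and after. The ones visible in the last picture looked undisturbed.

No check failed. The first move call was refused because its rows left out some fields, so nothing moved then. I viewed 8 pictures in all.

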